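# Load a wooden tool block into a boring jig with a sprung end stop

### The job

Stand the tall wooden tool block lengthwise on the open apron of the boring jig, then, pressing it down on the steel bed with clearly more than its own weight, slide it along between the rails until it has pushed the sprung plunger right in and its end face bears on the hard end stop. Ease it in without slamming into the stop or forcing it, and do not shove the other things about. Finish still holding the block pressed against the stop, ready to be bored: do not let go.

Things in the scene. Friction and masses are not known exactly. Their poses are not given: they have to be found in the camera images.
- block_center (a point): the tall tool block: plain light wood box 70 mm long (its x), 38 mm wide (its y), 64 mm tall (z up), three small dark holes in a row along its top, 0.13 to 0.22 kg; loose, standing on the table. This point is its centre, half-way up (32 mm over its underside). Either end may lead; gripped across its width in the upper half, fingers clear the rails.
- jig: the boring jig, fixed on the table: plywood board 300 x 100 x 14 mm carrying a steel bed, two low aluminium rails and a grey end stop. Origin: underside of the board (table height), on the track's centre line; x runs along the track from the open apron to the end stop, y across, z up. Bed top at z = 24 mm, x = -150 to +85 mm.
- mouth (a point): point on the bed's top, on the centre line, at jig x = -50 mm, where the straight rails begin: 46 mm apart from here to the stop, their tops 14 mm above the bed. On the apron side they flare outwards over 28 mm to a mouth about 70 mm wide; further out the apron is open.
- apron (a point): point on the bed's top on the centre line of the apron, at jig x = -105 mm: the block's underside is to be set down here
- bed: the flat steel bed plate of the jig, 235 x 74 x 10 mm; origin at the centre of its underside (its top is 10 mm higher). Sliding on it, the block drags with about 0.5 to 0.8 times the downward push, on top of the plunger's spring.
- stop: the grey end stop block, 45 mm along the track, 70 mm wide, 62 mm tall, standing on the board; its origin is at the foot of its face that looks along the track to the apron. The block is home when its end face meets this face, that is with the block's centre 35 mm before it (at jig x = 50 mm).
- stop_face (a point): point on the hard face of the end stop where the plunger comes out, 30 mm above the bed
- plunger_tip (a point): end of the steel plunger, 18 mm across, on the centre line 30 mm above the bed; at rest it stands 14 mm out of the stop's face, towards the apron
- plunger (a joint): how far the plunger is pushed in (m): 0 at rest, 0.014 when flush with the stop's face. Its spring pushes back with 3 N at the start and 9 N when flush.
- lowblock_center (a point): bystander: low square wooden block with two holes in the top, 60 x 60 x 30 mm; this point is its centre, half-way up
- spool_a_center (a point): bystander: thread spool, standing, 28 mm across, 36 mm high; this point is its centre, half-way up
- spool_b_center (a point): bystander: another thread spool of the same size; this point is its centre, half-way up
- jar_center (a point): bystander: small closed glass jar, about 52 mm across, 60 mm high; this point is its centre, half-way up
- cup_center (a point): bystander: small white cup, 60 mm across, 55 mm high; this point is its centre, half-way up
- stone_center (a point): bystander: grey honing stone lying flat, 110 x 30 x 14 mm; this point is its centre, half-way up
Things that resemble listed ones, but are neither listed nor needed, are in the scene too. What is shaped like the part that bears block_center but green or turquoise is not meant.

How it is judged:
By the outcome, as a careful person would: the job done as asked, in the order asked, and still so for the second after the job is handed in, while the arm keeps its last pose, push and grip.
It also fails if it takes over 54 s, if anything falls off the work surface, if the arm or the gripper's body presses on something with over 40 N, if the wrist force passes 120 N, or if a joint passes its speed limit or range.

### The arm

A 7-joint arm with a two-finger parallel gripper is mounted at the origin on the work surface. World frame = base frame: x ahead of the robot, y to its left, z up, the work surface at z = 0. Lengths are in m, angles in rad, forces in N, time in s.
With the tool pointing down it reaches from about 0.4 to 0.85 m from the base axis. Payload 4.5 kg.
Tool frame: the origin (TCP) lies midway between the tips of the shut fingers; the grasp point (between the pads) lies 19 mm behind it; z points along the fingers, y is the line along which they close (so a half turn about z gives the same grasp; the last joint's range is limited). The gripper opens to 85 mm and grips with 20 to 120 N. Pads are 22 mm wide; open, the fingers measure 114 mm over their backs; the gripper's body (76 mm by 85 mm) begins 54 mm behind the grasp point. The pads swing forward as they close: fully open they stand 13 mm farther back than shut.
Start: joints at [-1.212, 0.689, -0.195, 1.565, 0.157, 0.902, -0.215], TCP at [0.199, 0.592, 0.231] pointing down, gripper open.
Joint ranges: [-3.01, 3.01], [-0.46, 2.08], [-1.47, 1.51], [0.13, 2.56], [-1, 4.14], [0.04, 2.09], [-2.66, 2.66]. Speed limits (rad/s): [2.57, 2.57, 3.14, 3.14, 3.14, 3.14, 3.14].

### API

Orientations are given as a unit quaternion [x, y, z, w].
In Python, from cell import r, eyes, order gives the robot as it stands.
- The arm moves only by the tool jog_arm, never from a script. Its argument "motion" is a list of rows, each an object of numbers: "hand": the gripper's target within -1 to 1 (shut at 1, half-way at 0, fully open at -1); "x", "y", "z": the shift along the tool's x, y, z scaled (see below); "ax", "ay", "az": the turn, a rotation vector about the tool's x, y, z scaled (see below). A call has 1 to 10 rows; each row shifts and turns the commanded pose from where the row before left it, along the tool's axes as they then stand; what a row does not reach is not made up. The controller multiplies each number of a shift by 20 mm and each number of a turn by 30 degrees. A row lasts 1/12 s, in which the tool goes at most 41.7 mm and 7.16 degrees, less where a joint would pass 70% of its speed; a pose out of reach is approached as far as the arm can. A call with a number of a shift or a turn outside -1 to 1 is refused whole. A call with a gripper value outside its range is refused whole. The fingers move at their own pace and stop on an object; "force" is the grip in N (left out, the last holds). Time passes only in rows, so rows that do not move let the fingers close. It gives the time, the measured TCP pose, the force, the opening and the grip force at its end, in the units of the state.
- r.sense(): the state, without advancing time (a new reading comes with each control period).
- eyes.get_image(name): name is "scene" or "top" or "wrist"; returns a dict with "img" (420x560x3 uint8, red, green, blue), "range_z" (420x560 float32, m along the optical axis (not along the pixel's ray), 0 where there is no reading), "vertical_fov" (degrees; the focal length in pixels is half the picture's height over the tangent of half this angle, whatever the lens; pixels are square), "cx", "cy" (the principal point, pixels), "view" (4x4, takes a point from world to camera coordinates). Camera axes: x right, y down, z forward; pixel columns grow to the right and rows downward; lengths in m; the calibration is good to about 2 mm. The wrist camera is an equidistant fisheye: a pixel r from the principal point sees the ray r / f radians off the axis. A picture is of the moment at which its call begins.
- order.sign_off(): hands the job in; it is judged then, once.
The state is a dict: "time_s": time; "joints": joint angles; "joint_velocities": joint speeds; "joint_torque": joint torques, N m; "ee_pos": TCP position; "tool_rot": TCP orientation; "force": force on the tool from outside, world axes, zero at the start; "torque": the same for the moment, N m; "grip_width": finger opening in m; "grasp_force": force on a finger pad.
Only numpy, scipy, OpenCV 4.12 (cv2) and the standard library are available. Lean on these libraries where they do the work, as an engineer would, in place of code of your own. Each camera call takes 0.05 s, during which the arm holds its last target. There are 200 camera calls.

## Working session

There is one attempt and no reset: what is moved stays moved. The work goes in short steps, Python scripts to look and compute and a tool call to move; the robot and the scene stay as the last step left them, time stands still between calls to the robot, and variables do not carry over. Pictures are saved under pics/ and viewed, at most 10 in all, crops included, and the job is handed in when it is done.

Besides the shell and the picture viewer there is one more tool, called after "Call:" by a JSON object that holds its "name" and its "arguments", one argument or row to a line. jog_arm: Moves the arm, as the interface text tells. Shifts and turns lie within -1 to 1; 1 stands for 20 mm of shift or 30 degrees of turn. Its arguments: {"type":"object","properties":{"motion":{"type":"array"},"force":{"type":"number"}},"required":["motion"]}

```bash
ls; mkdir -p pics; cat > h.py <<'E'
import numpy as np, cv2
from cell import r, eyes, order
def cap(n):
    d=eyes.get_image(n); np.savez('/tmp/%s.npz'%n,**d); return d
def load(n): return dict(np.load('/tmp/%s.npz'%n))
def cloud(d):
    f=210/np.tan(np.radians(d['vertical_fov'])/2); v,u=np.mgrid[0:420,0:560]; z=d['range_z']
    P=np.stack([(u-d['cx'])/f*z,(v-d['cy'])/f*z,z,np.ones_like(z)],-1)
    return (P@np.linalg.inv(d['view']).T)[...,:3]
def save(im,p,s=1): cv2.imwrite('pics/'+p,cv2.resize(im[...,::-1],None,fx=s,fy=s,interpolation=cv2.INTER_CUBIC))
E
python3 - <<'E'
from h import *
for n in('top','scene'): d=cap(n); save(d['img'],n+'0.png',1.4); print(n,d['view'].round(3).tolist(),d['vertical_fov'])
print(r.sense())
E
```

```text
pics
top [[-0.002, -1.0, 0.02, -0.04], [-0.994, -0.0, -0.105, 0.531], [0.105, -0.02, -0.994, 1.21], [0.0, 0.0, 0.0, 1.0]] 43.299840002280185
scene [[-0.855, 0.518, 0.017, 0.486], [0.303, 0.525, -0.796, -0.126], [-0.421, -0.675, -0.606, 1.293], [0.0, 0.0, 0.0, 1.0]] 57.087087591744826
{'time_s': 0.1, 'joints': array([-1.21221492,  0.68988461, -0.19452045,  1.56624959,  0.15730243,
        0.90248831, -0.21508691]), 'joint_velocities': array([ 0.0008759 , -0.00199519,  0.00056463, -0.00307471,  0.0007316 ,
        0.00076162, -0.00082659]), 'joint_torque': array([-3.55447395e-03, -5.40609598e+01, -1.27174079e+00, -1.58987403e+01,
        9.31645132e-03,  4.47571365e-03, -4.06614603e-06]), 'ee_pos': array([0.19929532, 0.59175978, 0.23057137]), 'tool_rot': array([ 1.61632287e-01,  9.86850714e-01, -8.16271552e-04, -7.19772194e-05]), 'force': array([-0.40617496,  0.43477546,  0.33607603]), 'torque': array([-0.02171075,  0.00302348, -0.02258223]), 'grasp_force': 0.0, 'grip_width': 0.08540538526851843}
```

View pics/top0.png

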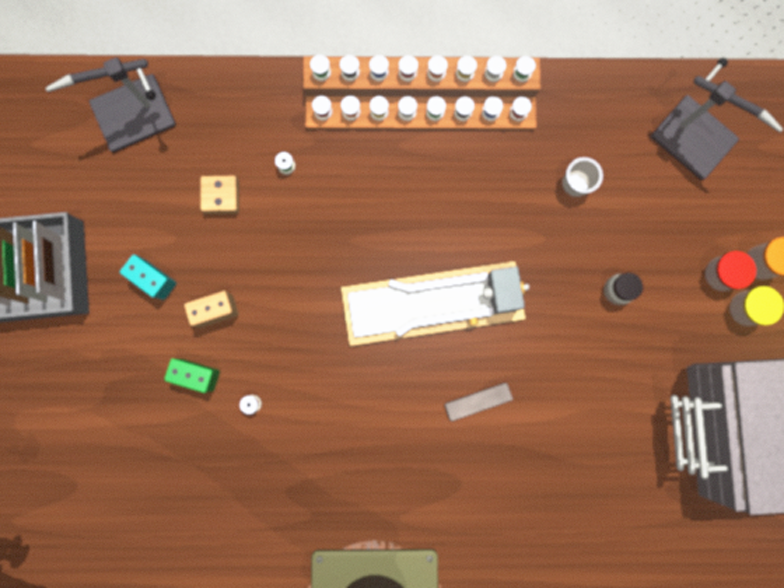

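View pics/scene0.png

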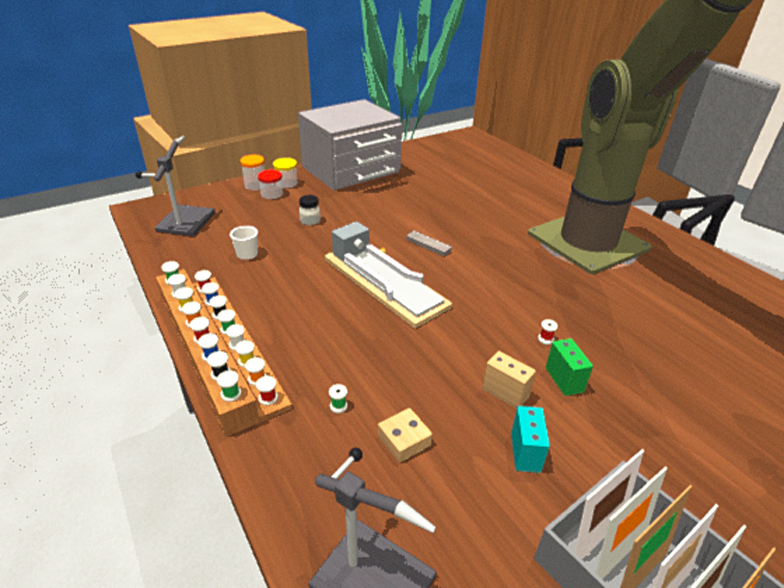

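The wooden three-hole block is at top px (209,308). The turquoise one at (146,277) and the green one at (190,376) are the excluded lookalikes, and (218,194) is the low two-hole block. The block at (209,308) fits because it is plain light wood, tall and has three holes. The jig is at about (435,303), with its apron to the left (+y) and its stop to the right.

```bash
python3 - <<'E'
from h import *
d=load('top'); C=cloud(d); im=d['img'].astype(int)
save(d['img'][170:300,80:220],'crop.png',4)
def rect(m,name):
    m=cv2.morphologyEx(m.astype(np.uint8),cv2.MORPH_OPEN,np.ones((2,2),np.uint8))
    P=C[m>0]; (c,s,a)=cv2.minAreaRect((P[:,:2]*1000).astype(np.float32)); print(name,len(P),'c',np.round(c,1),'size',np.round(s,1),'ang',round(a,2),'z',np.round(np.percentile(P[:,2],[5,50,95])*1000,1))
    return P
def box(u0,u1,v0,v1):
    b=np.zeros((420,560),bool); b[v0:v1,u0:u1]=1; return b
Z=C[...,2]
rect(box(125,172,200,240)&(Z>.056)&(Z<.075),'block top')
rect(box(110,160,245,290)&(Z>.056)&(Z<.075),'green top')
rect(box(80,130,175,220)&(Z>.056)&(Z<.075),'turq top')
J=box(240,380,180,250)
rect(J&(Z>.008)&(Z<.02),'board')
rect(J&(Z>.018)&(Z<.030),'bed')
rect(J&(Z>.070)&(Z<.084),'stop top')
rect(J&(Z>.032)&(Z<.045),'rails')
d=load('scene');C=cloud(d);Z=C[...,2]
rect(box(335,390,245,292)&(Z>.058)&(Z<.072),'block top sc')
J=box(225,325,155,235)
rect(J&(Z>.008)&(Z<.017),'board sc')
rect(J&(Z>.020)&(Z<.029),'bed sc');rect(J&(Z>.070)&(Z<.084),'stop top sc')
E
```

```text
block top 527 c [492.4 273. ] size [35.4 81. ] ang 18.19 z [49.5 63.1 67.5]
green top 544 c [380.8 167.5] size [366.2  52.4] ang 88.1 z [43.4 63.4 67.5]
turq top 530 c [472.9 208.6] size [469.6  51.8] ang 65.96 z [52.5 63.3 67.3]
board 1319 c [ 485.9 -105.7] size [141.  302.9] ang 8.69 z [-1.1 13.4 36.2]
bed 2331 c [475.6 -82.1] size [128.1 233.4] ang 8.6 z [19.1 23.5 29.5]
stop top 596 c [ 488.1 -130.5] size [ 74.6 277.4] ang 22.34 z [52.8 74.9 78.9]
rails 748 c [ 477.7 -105.9] size [138.9 190.8] ang 4.59 z [21.2 36.6 41.5]
block top sc 440 c [500.3 274.7] size [151.9  73.2] ang 35.59 z [57.  64.9 66.8]
board sc 719 c [619.7 206.7] size [1183.2  308.3] ang 66.38 z [ 5.1 14.2 17.2]
bed sc 1042 c [685.  279.6] size [1005.8  209.2] ang 64.22 z [20.2 25.3 27.7]
stop top sc 217 c [747.  174.3] size [1138.9   78.3] ang 59.99 z [67.  76.7 79.3]
```

View pics/crop.png

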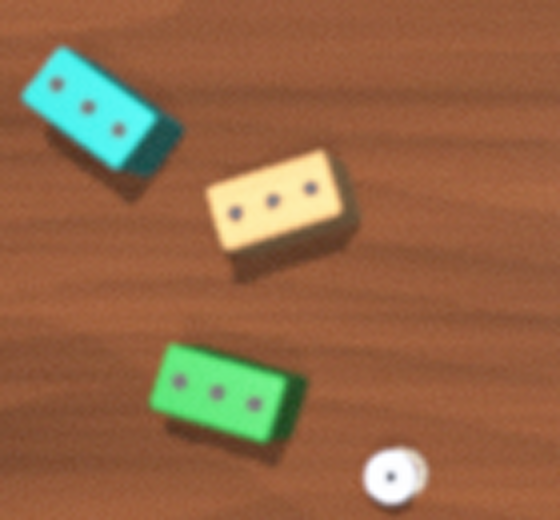

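The crop shows the wood block with its three holes (centre at crop (273,202)). The green one is well clear below it and the turquoise one is to its upper left. Next I refine the poses by intersecting pixel rays with known plane heights.

```bash
cat >> h.py <<'E'
def plane(d,uv,z):
    f=210/np.tan(np.radians(d['vertical_fov'])/2); V=np.linalg.inv(d['view']); uv=np.asarray(uv,float)
    R=np.c_[(uv[:,0]-d['cx'])/f,(uv[:,1]-d['cy'])/f,np.ones(len(uv))]@V[:3,:3].T
    o=V[:3,3]; return o+R*((z-o[2])/R[:,2])[:,None]
def comp(m,seed=None):
    n,l,s,c=cv2.connectedComponentsWithStats(m.astype(np.uint8),connectivity=4); return l==1+np.argmax(s[1:,4])
def rect(d,m,z,name):
    v,u=np.nonzero(m); P=plane(d,np.c_[u,v],z); c,s,a=cv2.minAreaRect((P[:,:2]*1000).astype(np.float32))
    print(name,m.sum(),'c',np.round(c,1),'mean',np.round(P[:,:2].mean(0)*1000,1),'size',np.round(s,1),'ang',round(a,2))
def box(u0,u1,v0,v1):
    b=np.zeros((420,560),bool); b[v0:v1,u0:u1]=1; return b
E
python3 - <<'E'
from h import *
d=load('top');h=cv2.cvtColor(d['img'],cv2.COLOR_RGB2HSV).astype(int);Z=cloud(d)[...,2]
m=comp(box(125,172,200,240)&(h[...,2]>190)&(h[...,1]<150)); m=cv2.morphologyEx(m.astype(np.uint8),cv2.MORPH_CLOSE,np.ones((5,5)))>0; rect(d,m,.064,'block')
m=comp(box(340,380,180,230)&(abs(Z-.076)<.006)&(h[...,1]<70)); rect(d,m,.076,'stop')
m=comp(box(240,340,190,245)&(h[...,2]>200)&(h[...,1]<50)&(abs(Z-.024)<.008));rect(d,m,.024,'bed visible')
# board outline: long edges
B=box(240,380,180,250)&(h[...,1]<150)&(h[...,2]>140);B=comp(B); rect(d,B,.014,'board')
for n,s in (('lo',B),):
  us=np.arange(262,345)
  for nm,fn in (('top',np.min),('bot',np.max)):
    e=np.array([[u,fn(np.nonzero(B[:,u])[0])+(-.5 if nm=='top' else .5)] for u in us]); P=plane(d,e,.014)*1000
    l=cv2.fitLine(P[:,:2].astype(np.float32),cv2.DIST_HUBER,0,.01,.01).ravel(); print(nm,l.round(3),np.degrees(np.arctan2(l[0],l[1])))
vis=d['img'].copy(); c,_=cv2.findContours(B.astype(np.uint8),0,1); cv2.drawContours(vis,c,-1,(255,0,0),1); save(vis[180:250,235:385],'jig.png',5)
E
```

```text
block 531 c [495.9 268.3] mean [495.7 268.3] size [38.2 70.7] ang 18.65
stop 598 c [ 525.3 -214.1] mean [ 525.1 -214.1] size [69.7 45.2] ang 8.58
bed visible 2227 c [502.7 -66.6] mean [501.6 -52.5] size [ 76.7 214.5] ang 8.19
board 9632 c [ 512.  -101.2] mean [512.  -98.6] size [164.3 331.6] ang 0.06
top [ 1.00000e-03 -1.00000e+00  5.95354e+02 -7.42260e+01] 179.93707
bot [ 2.00000e-03  1.00000e+00  4.29132e+02 -8.18890e+01] 0.08775176
```

View pics/jig.png

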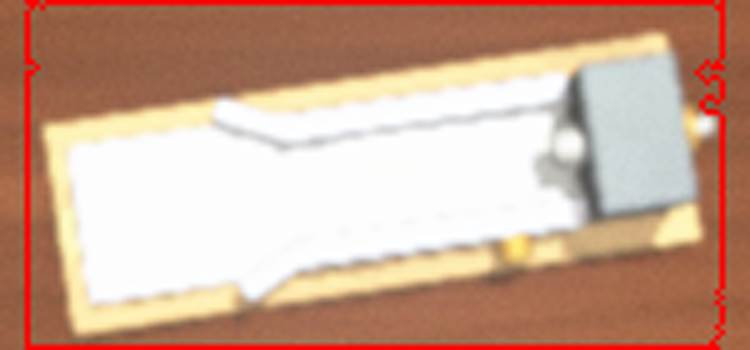

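```bash
python3 - <<'E'
from h import *
d=load('top'); p=np.array([[45,125],[665,35],[700,240],[75,333]])/5+[235,180]-.4
P=plane(d,p,.014)[:,:2]*1000; print(P.round(1)); l=(P[0]+P[3])/2; r=(P[1]+P[2])/2
print('centre',P.mean(0),'ang',np.degrees(np.arctan2(*(r-l)[::-1])))
b=np.array([[68,148],[90,303]])/5+[235,180]-.4; print('bed apron end mid',plane(d,b,.024).mean(0)*1000)
E
```

```text
[[ 535.2   55.8]
 [ 578.4 -239.2]
 [ 480.5 -254. ]
 [ 437.    41.2]]
centre [507.79368909 -99.07041786] ang -81.64391017589556
bed apron end mid [486.98165987  39.09255759  24.        ]
```

Call:
{"name": "jog_arm", "arguments": {
  "motion": [
    {"x":-0.96,"y":-0.53,"hand":-1},
    {"x":-0.96,"y":-0.53},
    {"x":-0.96,"y":-0.53},
    {"x":-0.96,"y":-0.53},
    {"x":-0.96,"y":-0.53},
    {"x":-0.96,"y":-0.53},
    {"x":-0.96,"y":-0.53},
    {"x":-0.96,"y":-0.53},
    {"x":-0.96,"y":-0.53},
    {"x":-0.96,"y":-0.53}
  ]
}}

```text
invalid input
```

Call:
{"name": "jog_arm", "arguments": {
  "motion": [
    {"x":-0.96,"y":-0.53},
    {"x":-0.96,"y":-0.53},
    {"x":-0.96,"y":-0.53},
    {"x":-0.96,"y":-0.53},
    {"x":-0.96,"y":-0.53},
    {"x":-0.96,"y":-0.53},
    {"x":-0.96,"y":-0.53},
    {"x":-0.96,"y":-0.53},
    {"x":-0.96,"y":-0.53},
    {"x":-0.96,"y":-0.53}
  ]
}}

```text
invalid input
```

Call:
{"name": "jog_arm", "arguments": {
  "motion": [
    {"az":0.176},
    {"az":0.176},
    {"az":0.176},
    {"az":0.176},
    {"az":0.176},
    {"az":0.176},
    {"az":0.176},
    {"az":0.176},
    {"az":0.176},
    {"az":0.176}
  ]
}}

```text
invalid input
```

Call:
{"name": "jog_arm", "arguments": {
  "motion": [
    {"hand":-1,"x":-0.96,"y":-0.53,"z":0,"ax":0,"ay":0,"az":0},
    {"hand":-1,"x":-0.96,"y":-0.53,"z":0,"ax":0,"ay":0,"az":0},
    {"hand":-1,"x":-0.96,"y":-0.53,"z":0,"ax":0,"ay":0,"az":0},
    {"hand":-1,"x":-0.96,"y":-0.53,"z":0,"ax":0,"ay":0,"az":0},
    {"hand":-1,"x":-0.96,"y":-0.53,"z":0,"ax":0,"ay":0,"az":0},
    {"hand":-1,"x":-0.96,"y":-0.53,"z":0,"ax":0,"ay":0,"az":0},
    {"hand":-1,"x":-0.96,"y":-0.53,"z":0,"ax":0,"ay":0,"az":0},
    {"hand":-1,"x":-0.96,"y":-0.53,"z":0,"ax":0,"ay":0,"az":0},
    {"hand":-1,"x":-0.96,"y":-0.53,"z":0,"ax":0,"ay":0,"az":0},
    {"hand":-1,"x":-0.96,"y":-0.53,"z":0,"ax":0,"ay":0,"az":0}
  ]
}}

```text
time_s: 0.93
ee_pos: [0.348, 0.4295, 0.2309]
tool_rot: [0.162, 0.987, -0.0, -0.0]
force: [0.5, 0.3, 0.3]
grip_width: 0.0855
grasp_force: 0.0
```

Call:
{"name": "jog_arm", "arguments": {
  "motion": [
    {"hand":-1,"x":-0.96,"y":-0.53,"z":0,"ax":0,"ay":0,"az":0},
    {"hand":-1,"x":-0.96,"y":-0.53,"z":0,"ax":0,"ay":0,"az":0},
    {"hand":-1,"x":-0.96,"y":-0.53,"z":0,"ax":0,"ay":0,"az":0},
    {"hand":-1,"x":-0.96,"y":-0.53,"z":0,"ax":0,"ay":0,"az":0},
    {"hand":-1,"x":-0.96,"y":-0.53,"z":0,"ax":0,"ay":0,"az":0},
    {"hand":-1,"x":-0.96,"y":-0.53,"z":0,"ax":0,"ay":0,"az":0},
    {"hand":-1,"x":-0.96,"y":-0.53,"z":0,"ax":0,"ay":0,"az":0},
    {"hand":-1,"x":-0.96,"y":-0.53,"z":0,"ax":0,"ay":0,"az":0},
    {"hand":-1,"x":-0.96,"y":-0.53,"z":0,"ax":0,"ay":0,"az":0},
    {"hand":-1,"x":-0.96,"y":-0.53,"z":0,"ax":0,"ay":0,"az":0}
  ]
}}

```text
time_s: 1.77
ee_pos: [0.4961, 0.2678, 0.2309]
tool_rot: [0.162, 0.987, -0.0, -0.0]
force: [-0.3, -0.2, -0.5]
grip_width: 0.0852
grasp_force: 0.0
```

Call:
{"name": "jog_arm", "arguments": {
  "motion": [
    {"hand":-1,"x":0,"y":0,"z":0,"ax":0,"ay":0,"az":0.176},
    {"hand":-1,"x":0,"y":0,"z":0,"ax":0,"ay":0,"az":0.176},
    {"hand":-1,"x":0,"y":0,"z":0,"ax":0,"ay":0,"az":0.176},
    {"hand":-1,"x":0,"y":0,"z":0,"ax":0,"ay":0,"az":0.176},
    {"hand":-1,"x":0,"y":0,"z":0,"ax":0,"ay":0,"az":0.176},
    {"hand":-1,"x":0,"y":0,"z":0,"ax":0,"ay":0,"az":0.176},
    {"hand":-1,"x":0,"y":0,"z":0,"ax":0,"ay":0,"az":0.176},
    {"hand":-1,"x":0,"y":0,"z":0,"ax":0,"ay":0,"az":0.176},
    {"hand":-1,"x":0,"y":0,"z":0,"ax":0,"ay":0,"az":0.176},
    {"hand":-1,"x":0,"y":0,"z":0,"ax":0,"ay":0,"az":0.176}
  ]
}}

```text
time_s: 2.6
ee_pos: [0.4953, 0.2688, 0.2309]
tool_rot: [0.585, 0.811, -0.0, -0.0]
force: [0.4, 0.9, 0.5]
grip_width: 0.0851
grasp_force: 0.0
```

```bash
python3 - <<'E'
from h import *
d=cap('wrist'); save(d['img'],'wrist0.png',1.2)
from scipy.spatial.transform import Rotation as R
s=r.sense(); print(s['ee_pos'],R.from_quat(s['tool_rot']).as_matrix().round(3))
# project expected block top corners
f=210/np.radians(d['vertical_fov']/2); f=210/np.tan(np.radians(d['vertical_fov'])/2)
a=np.radians(18.65); X=np.array([np.cos(a),np.sin(a)]);Y=np.array([-X[1],X[0]])
for i,j in((1,1),(1,-1),(-1,-1),(-1,1),(0,0)):
    p=np.r_[np.array([.4959,.2683])+X*.019*i+Y*.035*j,.064,1]; c=d['view']@p; rr=np.hypot(c[0],c[1]); th=np.arctan2(rr,c[2]); print((d['cx']+f*th*c[0]/rr)*1.2,(d['cy']+f*th*c[1]/rr)*1.2)
E
```

```text
[0.49529902 0.26887781 0.23091645] [[-0.311  0.95  -0.001]
 [ 0.95   0.311 -0.   ]
 [-0.    -0.001 -1.   ]]
361.22735372544395 178.7361543014801
360.2698783124836 260.61277533576754
315.60512617041826 260.8121277941162
313.7433127588485 178.9773858783125
337.71425252365754 220.9066427799804
```

View pics/wrist0.png

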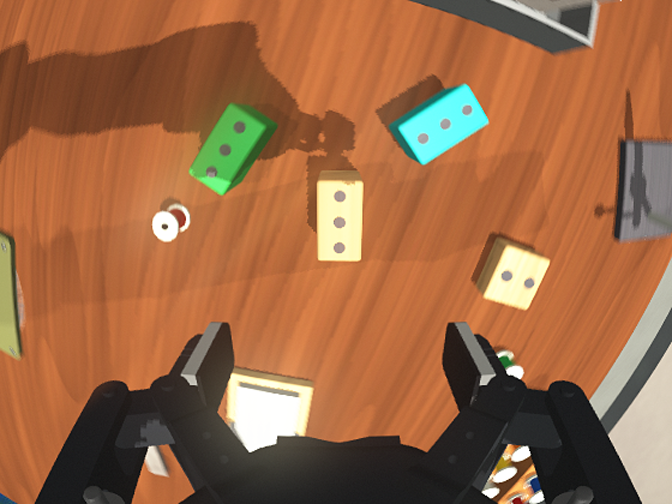

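Wrist view: the wood block is at px (339,222), within 1 px of the prediction. The green block at (233,148) and the spool at (170,222) stay clear of the fingers, so I descend.

Call:
{"name": "jog_arm", "arguments": {
  "motion": [
    {"hand":-0.4,"x":0,"y":0,"z":0.8,"ax":0,"ay":0,"az":0},
    {"hand":-0.4,"x":0,"y":0,"z":0.8,"ax":0,"ay":0,"az":0},
    {"hand":-0.4,"x":0,"y":0,"z":0.8,"ax":0,"ay":0,"az":0},
    {"hand":-0.4,"x":0,"y":0,"z":0.8,"ax":0,"ay":0,"az":0},
    {"hand":-0.4,"x":0,"y":0,"z":0.8,"ax":0,"ay":0,"az":0},
    {"hand":-0.4,"x":0,"y":0,"z":0.8,"ax":0,"ay":0,"az":0},
    {"hand":-0.4,"x":0,"y":0,"z":0.8,"ax":0,"ay":0,"az":0},
    {"hand":-0.4,"x":0,"y":0,"z":0,"ax":0,"ay":0,"az":0},
    {"hand":-0.4,"x":0,"y":0,"z":0,"ax":0,"ay":0,"az":0}
  ]
}}

```text
time_s: 3.4
ee_pos: [0.4951, 0.2686, 0.1187]
tool_rot: [0.583, 0.812, -0.001, -0.001]
force: [0.1, 0.4, 0.5]
grip_width: 0.0596
grasp_force: 0.0
```

Call:
{"name": "jog_arm", "arguments": {
  "motion": [
    {"hand":-0.4,"x":0,"y":0,"z":0.45,"ax":0,"ay":0,"az":0},
    {"hand":-0.4,"x":0,"y":0,"z":0.45,"ax":0,"ay":0,"az":0},
    {"hand":-0.4,"x":0,"y":0,"z":0.45,"ax":0,"ay":0,"az":0},
    {"hand":-0.4,"x":0,"y":0,"z":0.45,"ax":0,"ay":0,"az":0},
    {"hand":-0.4,"x":0,"y":0,"z":0.45,"ax":0,"ay":0,"az":0},
    {"hand":-0.4,"x":0,"y":0,"z":0.45,"ax":0,"ay":0,"az":0},
    {"hand":-0.4,"x":0,"y":0,"z":0.45,"ax":0,"ay":0,"az":0},
    {"hand":-0.4,"x":0,"y":0,"z":0.45,"ax":0,"ay":0,"az":0},
    {"hand":-0.4,"x":0,"y":0,"z":0.45,"ax":0,"ay":0,"az":0},
    {"hand":-0.4,"x":0,"y":0,"z":0.45,"ax":0,"ay":0,"az":0}
  ]
}}

```text
time_s: 4.23
ee_pos: [0.4957, 0.2689, 0.0283]
tool_rot: [0.584, 0.812, -0.0, -0.0]
force: [-0.9, -0.2, -0.3]
grip_width: 0.0598
grasp_force: 0.0
```

Call:
{"name": "jog_arm", "arguments": {
  "motion": [
    {"hand":0.1,"x":0,"y":0,"z":0,"ax":0,"ay":0,"az":0},
    {"hand":0.15,"x":0,"y":0,"z":0,"ax":0,"ay":0,"az":0},
    {"hand":0.2,"x":0,"y":0,"z":0,"ax":0,"ay":0,"az":0},
    {"hand":1,"x":0,"y":0,"z":0,"ax":0,"ay":0,"az":0},
    {"hand":1,"x":0,"y":0,"z":0,"ax":0,"ay":0,"az":0},
    {"hand":1,"x":0,"y":0,"z":0,"ax":0,"ay":0,"az":0},
    {"hand":1,"x":0,"y":0,"z":0,"ax":0,"ay":0,"az":0},
    {"hand":1,"x":0,"y":0,"z":0,"ax":0,"ay":0,"az":0}
  ],
  "force": 80
}}

```text
time_s: 4.9
ee_pos: [0.4958, 0.269, 0.0294]
tool_rot: [0.584, 0.812, 0.0, 0.0]
force: [1.1, -0.0, -0.9]
grip_width: 0.037
grasp_force: 80.0
```

Call:
{"name": "jog_arm", "arguments": {
  "motion": [
    {"hand":1,"x":0,"y":0,"z":-0.2,"ax":0,"ay":0,"az":0},
    {"hand":1,"x":0,"y":0,"z":-0.5,"ax":0,"ay":0,"az":0},
    {"hand":1,"x":0,"y":0,"z":-0.6,"ax":0,"ay":0,"az":0},
    {"hand":1,"x":0,"y":0,"z":-0.6,"ax":0,"ay":0,"az":0},
    {"hand":1,"x":0,"y":0,"z":-0.6,"ax":0,"ay":0,"az":0},
    {"hand":1,"x":0,"y":0,"z":-0.5,"ax":0,"ay":0,"az":0.084},
    {"hand":1,"x":0,"y":0,"z":0,"ax":0,"ay":0,"az":0.084},
    {"hand":1,"x":0,"y":0,"z":0,"ax":0,"ay":0,"az":0.084},
    {"hand":1,"x":0,"y":0,"z":0,"ax":0,"ay":0,"az":0.084},
    {"hand":1,"x":0,"y":0,"z":0,"ax":0,"ay":0,"az":0}
  ]
}}

```text
time_s: 5.73
ee_pos: [0.496, 0.2692, 0.0907]
tool_rot: [0.653, 0.757, 0.001, 0.0]
force: [-0.7, -0.2, -0.6]
grip_width: 0.0369
grasp_force: 80.0
```

Call:
{"name": "jog_arm", "arguments": {
  "motion": [
    {"hand":1,"x":-0.4,"y":-0.063,"z":0,"ax":0,"ay":0,"az":0},
    {"hand":1,"x":-0.8,"y":-0.126,"z":0,"ax":0,"ay":0,"az":0},
    {"hand":1,"x":-0.9,"y":-0.142,"z":0,"ax":0,"ay":0,"az":0},
    {"hand":1,"x":-0.9,"y":-0.142,"z":0,"ax":0,"ay":0,"az":0},
    {"hand":1,"x":-0.9,"y":-0.142,"z":0,"ax":0,"ay":0,"az":0},
    {"hand":1,"x":-0.9,"y":-0.142,"z":0,"ax":0,"ay":0,"az":0},
    {"hand":1,"x":-0.9,"y":-0.142,"z":0,"ax":0,"ay":0,"az":0},
    {"hand":1,"x":-0.9,"y":-0.142,"z":0,"ax":0,"ay":0,"az":0},
    {"hand":1,"x":-0.9,"y":-0.142,"z":0,"ax":0,"ay":0,"az":0},
    {"hand":1,"x":-0.9,"y":-0.142,"z":0,"ax":0,"ay":0,"az":0}
  ]
}}

```text
time_s: 6.57
ee_pos: [0.4943, 0.0972, 0.0898]
tool_rot: [0.652, 0.758, 0.0, 0.0]
force: [-0.1, 0.1, -1.3]
grip_width: 0.0369
grasp_force: 80.0
```

Call:
{"name": "jog_arm", "arguments": {
  "motion": [
    {"hand":1,"x":-0.9,"y":-0.142,"z":0,"ax":0,"ay":0,"az":0},
    {"hand":1,"x":-0.9,"y":-0.142,"z":0,"ax":0,"ay":0,"az":0},
    {"hand":1,"x":-0.9,"y":-0.142,"z":0,"ax":0,"ay":0,"az":0},
    {"hand":1,"x":-0.9,"y":-0.142,"z":0,"ax":0,"ay":0,"az":0},
    {"hand":1,"x":-0.9,"y":-0.142,"z":0,"ax":0,"ay":0,"az":0},
    {"hand":1,"x":-0.62,"y":-0.098,"z":0,"ax":0,"ay":0,"az":0},
    {"hand":1,"x":0,"y":0,"z":0,"ax":0,"ay":0,"az":0},
    {"hand":1,"x":0,"y":0,"z":0,"ax":0,"ay":0,"az":0}
  ]
}}

```text
time_s: 7.23
ee_pos: [0.4935, -0.0058, 0.0897]
tool_rot: [0.653, 0.757, 0.0, 0.0]
force: [0.8, 1.1, -1.6]
grip_width: 0.0374
grasp_force: 80.0
```

```bash
cat > look.py <<'E'
from h import *
import sys
d=cap('wrist'); save(d['img'],sys.argv[1],1.2)
from scipy.spatial.transform import Rotation as R
s=r.sense(); M=R.from_quat(s['tool_rot']).as_matrix(); print(s['ee_pos']*1000,M.round(4).tolist(),s['force'].round(1))
f=210/np.tan(np.radians(d['vertical_fov'])/2); a=np.radians(-81.45); X=np.array([np.cos(a),np.sin(a)]);Y=np.array([-X[1],X[0]])
O=np.array([.5093,-.1083]); q=(s['ee_pos'][:2]-O); print('TCP in jig xy',q@X*1000,q@Y*1000)
v,u=np.mgrid[0:420,0:560]; z=d['range_z'];
def proj(jx,jy,jz):
    p=np.r_[O+X*jx/1e3+Y*jy/1e3,jz/1e3,1]; c=d['view']@p; rr=np.hypot(c[0],c[1]); th=np.arctan2(rr,c[2]); return np.array([d['cx']+f*th*c[0]/rr,d['cy']+f*th*c[1]/rr])*1.2
for n,p in dict(bedcornerL=(-150,37,24),bedcornerR=(-150,-37,24),mouthL=(-50,23,38),mouthR=(-50,-23,38),stopL=(85,35,76),stopR=(85,-35,76),plunger=(71,0,54)).items(): print(n,proj(*p).round(1))
E
python3 look.py wrist1.png
```

```text
[493.64995648  -4.49083285  89.58002695] [[-0.1484, 0.9889, 0.0005], [0.9889, 0.1484, 0.0007], [0.0006, 0.0006, -1.0]] [ 0.5  0.8 -1. ]
TCP in jig xy -104.98221390214141 -0.04255519679299659
bedcornerL [404.6 186.8]
bedcornerR [269.  187.1]
mouthL [375.3 356.9]
mouthR [299.1 357. ]
stopL [384.9 525.8]
stopR [290.4 525.9]
plunger [337.6 494.7]
```

View pics/wrist1.png

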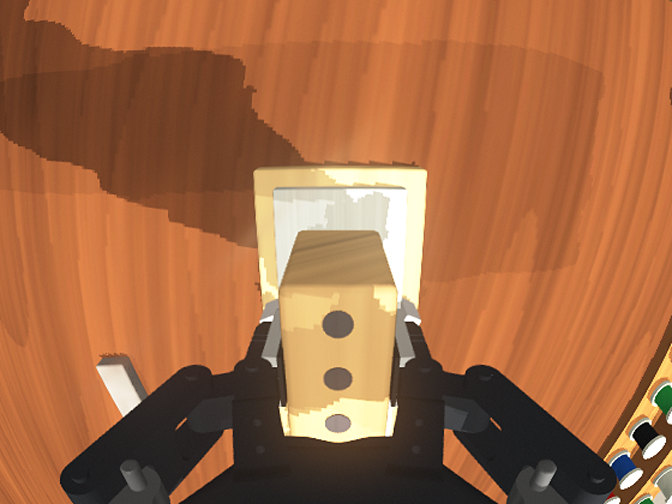

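Bed corners appear at (274,187) and (406,187). The jig centre is about 1 mm toward tool +y relative to the block, so I correct 1 mm and descend.

Call:
{"name": "jog_arm", "arguments": {
  "motion": [
    {"hand":1,"x":0,"y":0.05,"z":0.3,"ax":0,"ay":0,"az":0},
    {"hand":1,"x":0,"y":0,"z":0.3,"ax":0,"ay":0,"az":0},
    {"hand":1,"x":0,"y":0,"z":0.3,"ax":0,"ay":0,"az":0},
    {"hand":1,"x":0,"y":0,"z":0.3,"ax":0,"ay":0,"az":0},
    {"hand":1,"x":0,"y":0,"z":0.2,"ax":0,"ay":0,"az":0},
    {"hand":1,"x":0,"y":0,"z":0.15,"ax":0,"ay":0,"az":0},
    {"hand":1,"x":0,"y":0,"z":0.1,"ax":0,"ay":0,"az":0},
    {"hand":1,"x":0,"y":0,"z":0,"ax":0,"ay":0,"az":0}
  ]
}}

```text
time_s: 7.95
ee_pos: [0.4943, -0.0046, 0.0558]
tool_rot: [0.653, 0.758, -0.0, -0.0]
force: [0.3, -0.3, -1.4]
grip_width: 0.0372
grasp_force: 80.0
```

Call:
{"name": "jog_arm", "arguments": {
  "motion": [
    {"hand":1,"x":0,"y":0,"z":0.05,"ax":0,"ay":0,"az":0},
    {"hand":1,"x":0,"y":0,"z":0.03,"ax":0,"ay":0,"az":0},
    {"hand":1,"x":0,"y":0,"z":0.03,"ax":0,"ay":0,"az":0},
    {"hand":1,"x":0,"y":0,"z":0,"ax":0,"ay":0,"az":0},
    {"hand":1,"x":0,"y":0,"z":0,"ax":0,"ay":0,"az":0}
  ]
}}

```text
time_s: 8.37
ee_pos: [0.4946, -0.0047, 0.0542]
tool_rot: [0.653, 0.758, 0.0, 0.0]
force: [-0.4, 0.3, -1.7]
grip_width: 0.0368
grasp_force: 80.0
```

Call:
{"name": "jog_arm", "arguments": {
  "motion": [
    {"hand":1,"x":0,"y":0,"z":0.03,"ax":0,"ay":0,"az":0},
    {"hand":1,"x":0,"y":0,"z":0.03,"ax":0,"ay":0,"az":0},
    {"hand":1,"x":0,"y":0,"z":0,"ax":0,"ay":0,"az":0},
    {"hand":1,"x":0,"y":0,"z":0,"ax":0,"ay":0,"az":0}
  ]
}}

```text
time_s: 8.7
ee_pos: [0.4945, -0.0047, 0.0529]
tool_rot: [0.653, 0.758, 0.0, -0.0]
force: [-0.1, 0.0, -1.2]
grip_width: 0.0372
grasp_force: 80.2
```

Call:
{"name": "jog_arm", "arguments": {
  "motion": [
    {"hand":1,"x":0,"y":0,"z":0.03,"ax":0,"ay":0,"az":0},
    {"hand":1,"x":0,"y":0,"z":0.02,"ax":0,"ay":0,"az":0},
    {"hand":1,"x":0,"y":0,"z":0,"ax":0,"ay":0,"az":0},
    {"hand":1,"x":0,"y":0,"z":0,"ax":0,"ay":0,"az":0}
  ]
}}

```text
time_s: 9.03
ee_pos: [0.4946, -0.0047, 0.0528]
tool_rot: [0.653, 0.758, 0.0, 0.0]
force: [-1.7, 0.3, 10.0]
grip_width: 0.0369
grasp_force: 81.6
```

Call:
{"name": "jog_arm", "arguments": {
  "motion": [
    {"hand":1,"x":-0.1,"y":0,"z":0,"ax":0,"ay":0,"az":0},
    {"hand":1,"x":-0.2,"y":0,"z":0,"ax":0,"ay":0,"az":0},
    {"hand":1,"x":-0.2,"y":0,"z":0,"ax":0,"ay":0,"az":0},
    {"hand":1,"x":-0.2,"y":0,"z":0,"ax":0,"ay":0,"az":0},
    {"hand":1,"x":-0.2,"y":0,"z":0,"ax":0,"ay":0,"az":0},
    {"hand":1,"x":-0.2,"y":0,"z":0,"ax":0,"ay":0,"az":0}
  ]
}}

```text
time_s: 9.53
ee_pos: [0.4989, -0.0231, 0.0529]
tool_rot: [0.651, 0.759, 0.002, -0.0]
force: [-0.8, 7.3, 10.6]
grip_width: 0.037
grasp_force: 81.7
```

Call:
{"name": "jog_arm", "arguments": {
  "motion": [
    {"hand":1,"x":-0.2,"y":0,"z":0,"ax":0,"ay":0,"az":0},
    {"hand":1,"x":-0.2,"y":0,"z":0,"ax":0,"ay":0,"az":0},
    {"hand":1,"x":-0.2,"y":0,"z":0,"ax":0,"ay":0,"az":0},
    {"hand":1,"x":-0.2,"y":0,"z":0,"ax":0,"ay":0,"az":0},
    {"hand":1,"x":-0.2,"y":0,"z":0,"ax":0,"ay":0,"az":0}
  ]
}}

```text
time_s: 9.95
ee_pos: [0.502, -0.0429, 0.0529]
tool_rot: [0.651, 0.759, 0.002, -0.0]
force: [-0.5, 7.8, 10.0]
grip_width: 0.037
grasp_force: 81.7
```

```bash
python3 look.py wrist2.png
```

```text
[502.17430558 -44.22632799  52.915267  ] [[-0.15, 0.9887, 0.0032], [0.9887, 0.15, 0.0029], [0.0024, 0.0036, -1.0]] [-1.1  5.9  9.2]
TCP in jig xy -64.4209835066699 2.4794857558383234
bedcornerL [414.9 117.8]
bedcornerR [246.4 118. ]
mouthL [378.9 336.5]
mouthR [282.2 336.1]
stopL [388.8 545.4]
stopR [274.6 544.7]
plunger [331.7 508.1]
```

View pics/wrist2.png

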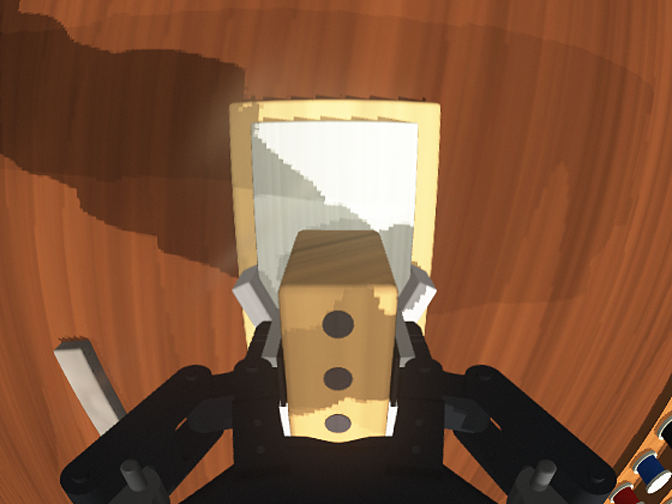

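Block base centre is at px 338, bed/rail centre at about 335, so the block sits ~1.5 mm toward tool +y. I correct that while sliding.

Call:
{"name": "jog_arm", "arguments": {
  "motion": [
    {"hand":1,"x":-0.2,"y":-0.02,"z":0,"ax":0,"ay":0,"az":0},
    {"hand":1,"x":-0.2,"y":-0.02,"z":0,"ax":0,"ay":0,"az":0},
    {"hand":1,"x":-0.2,"y":-0.02,"z":0,"ax":0,"ay":0,"az":0},
    {"hand":1,"x":-0.2,"y":-0.01,"z":0,"ax":0,"ay":0,"az":0},
    {"hand":1,"x":-0.2,"y":0,"z":0,"ax":0,"ay":0,"az":0},
    {"hand":1,"x":-0.2,"y":0,"z":0,"ax":0,"ay":0,"az":0},
    {"hand":1,"x":-0.2,"y":0,"z":0,"ax":0,"ay":0,"az":0},
    {"hand":1,"x":-0.2,"y":0,"z":0,"ax":0,"ay":0,"az":0}
  ]
}}

```text
time_s: 10.67
ee_pos: [0.5053, -0.0747, 0.0529]
tool_rot: [0.651, 0.759, 0.002, -0.0]
force: [0.5, 6.9, 10.9]
grip_width: 0.0372
grasp_force: 81.4
```

Call:
{"name": "jog_arm", "arguments": {
  "motion": [
    {"hand":1,"x":-0.2,"y":0,"z":0,"ax":0,"ay":0,"az":0},
    {"hand":1,"x":-0.2,"y":0,"z":0,"ax":0,"ay":0,"az":0},
    {"hand":1,"x":-0.2,"y":0,"z":0,"ax":0,"ay":0,"az":0},
    {"hand":1,"x":-0.2,"y":0,"z":0,"ax":0,"ay":0,"az":0},
    {"hand":1,"x":-0.2,"y":0,"z":0,"ax":0,"ay":0,"az":0},
    {"hand":1,"x":-0.2,"y":0,"z":0,"ax":0,"ay":0,"az":0},
    {"hand":1,"x":-0.2,"y":0,"z":0,"ax":0,"ay":0,"az":0},
    {"hand":1,"x":-0.2,"y":0,"z":0,"ax":0,"ay":0,"az":0}
  ]
}}

```text
time_s: 11.33
ee_pos: [0.51, -0.1063, 0.0529]
tool_rot: [0.651, 0.759, 0.002, -0.0]
force: [-0.8, 7.2, 10.0]
grip_width: 0.037
grasp_force: 81.4
```

Call:
{"name": "jog_arm", "arguments": {
  "motion": [
    {"hand":1,"x":-0.2,"y":0,"z":0,"ax":0,"ay":0,"az":0},
    {"hand":1,"x":-0.2,"y":0,"z":0,"ax":0,"ay":0,"az":0},
    {"hand":1,"x":-0.2,"y":0,"z":0,"ax":0,"ay":0,"az":0},
    {"hand":1,"x":-0.15,"y":0,"z":0,"ax":0,"ay":0,"az":0},
    {"hand":1,"x":-0.15,"y":0,"z":0,"ax":0,"ay":0,"az":0},
    {"hand":1,"x":-0.1,"y":0,"z":0,"ax":0,"ay":0,"az":0},
    {"hand":1,"x":-0.1,"y":0,"z":0,"ax":0,"ay":0,"az":0}
  ]
}}

```text
time_s: 11.92
ee_pos: [0.5132, -0.128, 0.0529]
tool_rot: [0.652, 0.759, 0.002, -0.0]
force: [-1.1, 9.1, 10.6]
grip_width: 0.0371
grasp_force: 81.4
```

Call:
{"name": "jog_arm", "arguments": {
  "motion": [
    {"hand":1,"x":-0.1,"y":0,"z":0,"ax":0,"ay":0,"az":0},
    {"hand":1,"x":-0.1,"y":0,"z":0,"ax":0,"ay":0,"az":0},
    {"hand":1,"x":-0.1,"y":0,"z":0,"ax":0,"ay":0,"az":0},
    {"hand":1,"x":-0.1,"y":0,"z":0,"ax":0,"ay":0,"az":0},
    {"hand":1,"x":-0.1,"y":0,"z":0,"ax":0,"ay":0,"az":0}
  ]
}}

```text
time_s: 12.33
ee_pos: [0.5146, -0.1378, 0.0529]
tool_rot: [0.651, 0.759, 0.002, -0.001]
force: [-0.0, 7.5, 9.7]
grip_width: 0.037
grasp_force: 81.4
```

Call:
{"name": "jog_arm", "arguments": {
  "motion": [
    {"hand":1,"x":-0.07,"y":0,"z":0,"ax":0,"ay":0,"az":0},
    {"hand":1,"x":-0.07,"y":0,"z":0,"ax":0,"ay":0,"az":0},
    {"hand":1,"x":-0.07,"y":0,"z":0,"ax":0,"ay":0,"az":0},
    {"hand":1,"x":-0.07,"y":0,"z":0,"ax":0,"ay":0,"az":0},
    {"hand":1,"x":-0.07,"y":0,"z":0,"ax":0,"ay":0,"az":0}
  ]
}}

```text
time_s: 12.75
ee_pos: [0.5156, -0.1442, 0.053]
tool_rot: [0.651, 0.759, 0.002, -0.001]
force: [-2.4, 10.7, 11.9]
grip_width: 0.037
grasp_force: 81.5
```

Call:
{"name": "jog_arm", "arguments": {
  "motion": [
    {"hand":1,"x":-0.05,"y":0,"z":0,"ax":0,"ay":0,"az":0},
    {"hand":1,"x":-0.05,"y":0,"z":0,"ax":0,"ay":0,"az":0},
    {"hand":1,"x":-0.05,"y":0,"z":0,"ax":0,"ay":0,"az":0},
    {"hand":1,"x":-0.05,"y":0,"z":0,"ax":0,"ay":0,"az":0},
    {"hand":1,"x":-0.05,"y":0,"z":0,"ax":0,"ay":0,"az":0},
    {"hand":1,"x":-0.05,"y":0,"z":0,"ax":0,"ay":0,"az":0},
    {"hand":1,"x":-0.05,"y":0,"z":0,"ax":0,"ay":0,"az":0},
    {"hand":1,"x":-0.05,"y":0,"z":0,"ax":0,"ay":0,"az":0}
  ]
}}

```text
time_s: 13.42
ee_pos: [0.5163, -0.1496, 0.053]
tool_rot: [0.651, 0.759, 0.003, -0.002]
force: [-1.9, 13.5, 13.7]
grip_width: 0.037
grasp_force: 81.6
```

Call:
{"name": "jog_arm", "arguments": {
  "motion": [
    {"hand":1,"x":-0.04,"y":0,"z":0,"ax":0,"ay":0,"az":0},
    {"hand":1,"x":-0.03,"y":0,"z":0,"ax":0,"ay":0,"az":0},
    {"hand":1,"x":-0.03,"y":0,"z":0,"ax":0,"ay":0,"az":0}
  ]
}}

```text
time_s: 13.67
ee_pos: [0.5165, -0.1511, 0.053]
tool_rot: [0.65, 0.76, 0.003, -0.003]
force: [-2.7, 13.6, 14.7]
grip_width: 0.037
grasp_force: 81.7
```

Call:
{"name": "jog_arm", "arguments": {
  "motion": [
    {"hand":1,"x":-0.04,"y":0,"z":0,"ax":0,"ay":0,"az":0},
    {"hand":1,"x":-0.04,"y":0,"z":0,"ax":0,"ay":0,"az":0},
    {"hand":1,"x":-0.04,"y":0,"z":0,"ax":0,"ay":0,"az":0},
    {"hand":1,"x":-0.04,"y":0,"z":0,"ax":0,"ay":0,"az":0}
  ]
}}

```text
time_s: 14.0
ee_pos: [0.5169, -0.1535, 0.053]
tool_rot: [0.65, 0.76, 0.003, -0.003]
force: [-3.0, 16.7, 15.4]
grip_width: 0.0371
grasp_force: 81.8
```

```bash
python3 - <<'E'
from h import *
s=r.sense(); print(s['ee_pos'],s['tool_rot'],s['force'],s['torque'],s['joint_velocities'].round(3))
E
```

```text
[ 0.51687322 -0.15352378  0.05304171] [ 0.65021961  0.75973383  0.00322899 -0.00292255] [-2.97155476 16.66738883 15.41851475] [ 3.18251031  0.67246239 -0.08720721] [ 0.018  0.002 -0.008 -0.009  0.002  0.012  0.012]
```

Call:
{"name": "jog_arm", "arguments": {
  "motion": [
    {"hand":1,"x":-0.04,"y":0,"z":0,"ax":0,"ay":0,"az":0},
    {"hand":1,"x":-0.04,"y":0,"z":0,"ax":0,"ay":0,"az":0},
    {"hand":1,"x":-0.03,"y":0,"z":0,"ax":0,"ay":0,"az":0},
    {"hand":1,"x":-0.03,"y":0,"z":0,"ax":0,"ay":0,"az":0}
  ]
}}

```text
time_s: 14.33
ee_pos: [0.5172, -0.1556, 0.0531]
tool_rot: [0.65, 0.76, 0.003, -0.003]
force: [-3.0, 16.9, 16.8]
grip_width: 0.0371
grasp_force: 81.9
```

Call:
{"name": "jog_arm", "arguments": {
  "motion": [
    {"hand":1,"x":-0.03,"y":0,"z":0,"ax":0,"ay":0,"az":0},
    {"hand":1,"x":-0.03,"y":0,"z":0,"ax":0,"ay":0,"az":0}
  ]
}}

```text
time_s: 14.5
ee_pos: [0.5173, -0.1564, 0.0531]
tool_rot: [0.65, 0.76, 0.004, -0.004]
force: [-3.3, 18.1, 17.5]
grip_width: 0.0368
grasp_force: 82.0
```

Call:
{"name": "jog_arm", "arguments": {
  "motion": [
    {"hand":1,"x":-0.03,"y":0,"z":0,"ax":0,"ay":0,"az":0},
    {"hand":1,"x":-0.03,"y":0,"z":0,"ax":0,"ay":0,"az":0}
  ]
}}

```text
time_s: 14.67
ee_pos: [0.5174, -0.1573, 0.0531]
tool_rot: [0.65, 0.76, 0.004, -0.004]
force: [-3.2, 18.1, 17.2]
grip_width: 0.037
grasp_force: 82.0
```

Call:
{"name": "jog_arm", "arguments": {
  "motion": [
    {"hand":1,"x":-0.03,"y":0,"z":0,"ax":0,"ay":0,"az":0},
    {"hand":1,"x":-0.03,"y":0,"z":0,"ax":0,"ay":0,"az":0}
  ]
}}

```text
time_s: 14.83
ee_pos: [0.5174, -0.1576, 0.0531]
tool_rot: [0.65, 0.76, 0.004, -0.004]
force: [-3.7, 20.6, 18.2]
grip_width: 0.0368
grasp_force: 82.3
```

Call:
{"name": "jog_arm", "arguments": {
  "motion": [
    {"hand":1,"x":-0.03,"y":0,"z":0,"ax":0,"ay":0,"az":0},
    {"hand":1,"x":-0.03,"y":0,"z":0,"ax":0,"ay":0,"az":0},
    {"hand":1,"x":0,"y":0,"z":0,"ax":0,"ay":0,"az":0}
  ]
}}

```text
time_s: 15.08
ee_pos: [0.5175, -0.1577, 0.0531]
tool_rot: [0.649, 0.76, 0.004, -0.005]
force: [-4.1, 21.9, 18.0]
grip_width: 0.0373
grasp_force: 82.5
```

```bash
python3 - <<'E'
from h import *
s=r.sense(); print(s['ee_pos'],s['tool_rot'],s['force'],s['torque'])
d=cap('scene'); save(d['img'][140:240,215:335],'scene1.png',6)
E
```

```text
[ 0.51746197 -0.15767133  0.05313927] [ 0.64937377  0.76044252  0.00422208 -0.00480199] [-4.13841655 21.89350904 18.01188801] [ 4.2864686   0.82688065 -0.19102373]
```

View pics/scene1.png

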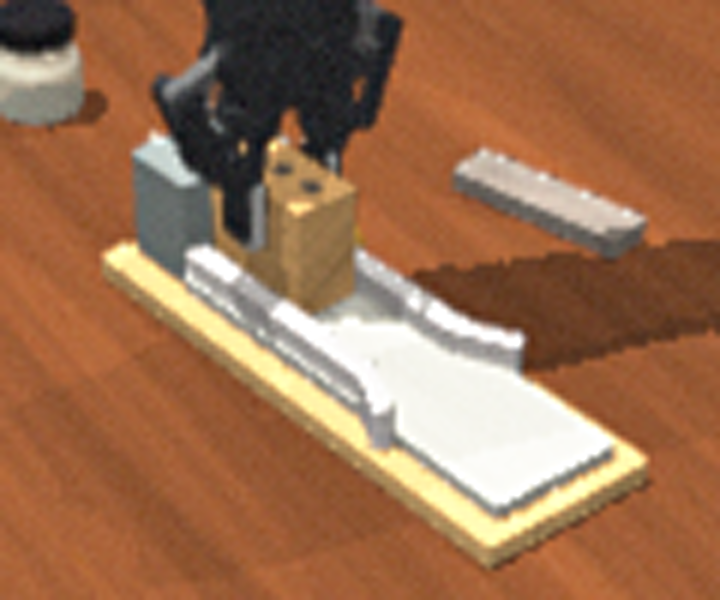

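Scene crop: the block stands in the track with its end face against the grey stop (crop px (200,230)), nothing else disturbed. The hand is pitched about 0.7° under load, so I trim that gently so the block sits flat and bears squarely.

Call:
{"name": "jog_arm", "arguments": {
  "motion": [
    {"hand":1,"x":0,"y":0,"z":0,"ax":0,"ay":-0.01,"az":0},
    {"hand":1,"x":0,"y":0,"z":0,"ax":0,"ay":-0.01,"az":0},
    {"hand":1,"x":0,"y":0,"z":0,"ax":0,"ay":0,"az":0}
  ]
}}

```text
time_s: 15.38
ee_pos: [0.5174, -0.1579, 0.0529]
tool_rot: [0.649, 0.761, 0.001, -0.001]
force: [-4.1, 21.2, 16.6]
grip_width: 0.0375
grasp_force: 82.4
```

```bash
python3 - <<'E'
from h import *
s=r.sense(); print(s['ee_pos'],s['tool_rot'],s['force'],s['torque'])
E
```

```text
[ 0.51744057 -0.15785649  0.05289416] [ 6.49277397e-01  7.60551226e-01  5.43939980e-04 -6.31078913e-04] [-4.09324906 21.1909172  16.63566567] [ 4.35227177  0.81556477 -0.11605641]
```

Call:
{"name": "jog_arm", "arguments": {
  "motion": [
    {"hand":1,"x":-0.03,"y":0,"z":0,"ax":0,"ay":0,"az":0},
    {"hand":1,"x":-0.03,"y":0,"z":0,"ax":0,"ay":0,"az":0},
    {"hand":1,"x":-0.03,"y":0,"z":0,"ax":0,"ay":0,"az":0},
    {"hand":1,"x":0,"y":0,"z":0,"ax":0,"ay":-0.005,"az":0},
    {"hand":1,"x":0,"y":0,"z":0,"ax":0,"ay":0,"az":0}
  ]
}}

```text
time_s: 15.8
ee_pos: [0.5174, -0.1579, 0.0529]
tool_rot: [0.649, 0.761, 0.0, -0.001]
force: [-4.7, 24.1, 19.6]
grip_width: 0.0372
grasp_force: 82.5
```

```bash
python3 - <<'E'
from h import *
s=r.sense(); print(s['ee_pos'],s['tool_rot'],s['force'],s['torque'])
E
```

```text
[ 0.51742487 -0.15788199  0.05286938] [ 6.48949923e-01  7.60830712e-01  3.35052952e-04 -7.16089802e-04] [-4.71171008 24.07257419 19.59746649] [ 5.04854781  0.96941626 -0.22305724]
```

```bash
python3 -c "
from cell import order; print(order.sign_off())"
```

```text
the job is handed in; nothing more can be done
None
```

The job is handed in at 15.8 s. The tool block is still gripped and flat on the bed, pressed down with about 19 N and against the hard stop. The last 1.8 mm of commanded push moved it no further, and nothing else near the jig was disturbed.

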